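Rack the press weights by size

ROBOT

A 6-joint arm with a two-finger parallel gripper is mounted at the origin on a cart in front of the work surface, level with it; the furniture and walls round the work are solid. World frame = base frame: x ahead of the robot, y to its left, z up, the work surface at z = 0. Lengths are in mm, angles in rad, forces in N, time in s.
With the tool pointing down it reaches from about 350 to 775 mm from the base axis. Payload 5.5 kg.
Tool frame: the origin (TCP) lies between the finger pads; the fingertips stand 22 mm ahead of it and the grasp point (between the pads) lies 3 mm ahead of it; z points along the fingers, y is the line along which they close (so a half turn about z gives the same grasp; the last joint's range is limited). The gripper opens to 85 mm and grips with 20 to 120 N. Pads are 22 mm wide; open, the fingers measure 114 mm over their backs; the gripper's body (76 mm by 85 mm) begins 54 mm behind the grasp point. The pads swing forward as they close: fully open they stand 13 mm farther back than shut.
Start: joints at [1.092, 0.313, 0.046, 1.304, 0, 1.431], TCP at [191.129, 542.346, 253.323] pointing down, gripper open.
Joint ranges: [-2.76, 2.76], [-0.86, 1.69], [-1.03, 1.26], [-2.2, 2.34], [-1.47, 1.5], [-3.14, 3.14]. Speed limits (rad/s): [2.57, 2.57, 3.14, 3.14, 3.14, 3.14].

INTERFACE

Orientations are given as a unit quaternion [x, y, z, w].
In Python, from station import sense, capture, sign_off gives the robot as it stands.
- The arm moves only by the shell command python3 -m creep 'ROWS' [FORCE]. ROWS is JSON, a list of rows, each a list of 7 numbers: the shift along the tool's x, y, z in cm, then the turn, a rotation vector about the tool's x, y, z in units of 8 degrees (1.0 is 8 degrees), then the closure, from -1 (fully open) to 1 (shut), so that 0 is half open. A call has 1 to 5 rows; each row shifts and turns the commanded pose from where the row before left it, along the tool's axes as they then stand; what a row does not reach is not made up. A row lasts 1/8 s, in which the tool goes at most 62.5 mm and 10.7 degrees, less where a joint would pass 70% of its speed; a pose out of reach is approached as far as the arm can. A call with a gripper value outside its range is refused whole. The fingers move at their own pace and stop on an object; FORCE is the grip in N (left out, the last holds). Time passes only in rows, so rows that do not move let the fingers close. It gives the time, the measured TCP pose, the force, the opening and the grip force at its end, in the units of the state.
- sense(): the state, without advancing time (a new reading comes with each control period).
- capture(name): name is "scene" or "top" or "wrist"; returns a dict with "pixels" (420x560x3 uint8, blue, green, red), "fx", "fy", "cx", "cy" (pixels), "position" and "attitude" of the camera in the world. Camera axes: x right, y up, looking along -z (the intrinsics and any distortion apply to the point x, -y, -z); pixel columns grow to the right and rows downward; lengths in mm; the calibration is good to about 2 mm. A picture is of the moment at which its call begins. There is no depth.
- sign_off(): hands the job in; it is judged then, once.
The state is a dict: "t": time; "qpos": joint angles; "qd": joint speeds; "tau": joint torques, N m; "tool_pos": TCP position; "eef_rot": TCP orientation; "force": force on the tool from outside, world axes, zero at the start; "moment": the same for the moment, N m; "gripper_width": finger opening in mm; "grasp_force": force on a finger pad.
Only numpy, scipy, OpenCV 4.12 (cv2) and the standard library are available. Lean on these libraries where they do the work, as an engineer would, in place of code of your own. Each camera call takes 0.05 s, during which the arm holds its last target. There are 200 camera calls.

TASK

Put the four round brass press weights with knobs away on the wooden rack in order of size, one centred upright on each pale round mark: the smallest on the mark next to the upright peg, then larger and larger to the largest at the far end. Do not tip a weight over, and leave the spool, beeswax, eraser and roll of tape where they are.

Things in the scene. Friction and masses are not known exactly. Their poses are not given: they have to be found in the camera images.
- weight_s: The smallest of four round brass press weights: an upright round disc 36 mm in diameter and 20 mm high, with a knob on top, on its axis: neck 15 mm across for 7 mm, then knob 22 mm across from 27 to 53 mm above the underside (widest and straight from 32 to 48). Loose, about 0.12 kg (20 % either way). Lift it by the knob. Origin: centre of the underside; z up.
- weight_m: The second smallest of four round brass press weights: an upright round disc 46 mm in diameter and 23 mm high, with a knob on top, on its axis: neck 15 mm across for 7 mm, then knob 22 mm across from 30 to 56 mm above the underside (widest and straight from 35 to 51). Loose, about 0.24 kg (20 % either way). Lift it by the knob. Origin: centre of the underside; z up.
- weight_l: The second largest of four round brass press weights: an upright round disc 56 mm in diameter and 26 mm high, with a knob on top, on its axis: neck 15 mm across for 7 mm, then knob 22 mm across from 33 to 59 mm above the underside (widest and straight from 38 to 54). Loose, about 0.4 kg (20 % either way). Lift it by the knob. Origin: centre of the underside; z up.
- weight_xl: The largest of four round brass press weights: an upright round disc 66 mm in diameter and 29 mm high, with a knob on top, on its axis: neck 15 mm across for 7 mm, then knob 22 mm across from 36 to 62 mm above the underside (widest and straight from 41 to 57). Loose, about 0.6 kg (20 % either way). Lift it by the knob. Origin: centre of the underside; z up.
- rack: Fixed dark wooden rack on the bench: a flat board 110 mm deep (x from -50 to +60 mm) and 400 mm long (along its y), its top 14 mm above the origin, with a low rail along the edge at +x (x 52 to 60 mm, top at 24 mm). Four pale round inlaid marks, 36 mm across, flush in its top, centred at x = 0, y = -120, -40, +40 and +120 mm. Origin: under the middle of the row of marks, on the bench; y runs along the row, z up, x away from the robot.
- peg: Round pale wooden peg, 22 mm across, 38 mm high, foot 28 mm, fixed upright on the rack's board beyond one end of the row of marks, 62 mm past the last mark (rack y = +182 or -182 mm; the end changes from start to start). At the other end is a flat pale wooden strip 80 x 20 x 8 mm instead. Origin: centre of its underside.
- spool: Thread spool, 41 mm across, 50 mm high, standing loose among the weights; bystander. Origin: centre of the underside.
- wax: Block of beeswax, 36 x 52 x 19 mm, loose; bystander. Origin: centre of the underside, y along its length.
- eraser: Eraser in a sleeve, 22 x 50 x 13 mm, loose; bystander. Origin: centre of the underside, y along its length.
- tape: Roll of linen tape lying flat on the blue mat (3 mm thick), 66 mm across, 30 mm high, loose; bystander. Origin: centre of the underside.
There are look-alikes about, which are no part of the job. Leave any turquoise look-alike of the weight_m alone.

How it is judged:
By the outcome, as a careful person would: the job done as asked, in the order asked, and still so for the second after the job is handed in, with the robot touching nothing.
It also fails if it takes over 96 s, if anything falls off the work surface, if the arm or the gripper's body presses on something with over 40 N, if the wrist force passes 120 N, or if a joint passes its speed limit or range.

## Working session

There is one attempt and no reset: what is moved stays moved. The work goes in short steps, Python scripts to look and compute and a shell command to move; the robot and the scene stay as the last step left them, time stands still between calls to the robot, and variables do not carry over. Pictures are saved under pics/ and viewed, at most 14 in all, crops included, and the job is handed in when it is done.

```bash
ls; mkdir -p pics
python3 - <<'E'
from station import sense,capture
import cv2,numpy as np
for n in("scene","top"):
    c=capture(n);cv2.imwrite(f"pics/{n}0.png",c["pixels"]);print(n,{k:v for k,v in c.items() if k!="pixels"})
s=sense();print(s)
E
```

```text
pics
scene {'fx': 513.209811038976, 'fy': 513.209811038976, 'cx': 281.664944358181, 'cy': 213.8029842699939, 'position': array([1222.31741594,  464.12243047,  811.1296413 ]), 'attitude': array([0.20320108, 0.32692418, 0.79098302, 0.47557939])}
top {'fx': 498.2126466699816, 'fy': 498.2126466699816, 'cx': 285.5097841456572, 'cy': 212.80912918279665, 'position': array([ 329.48886466,  135.31717116, 1091.4210813 ]), 'attitude': array([-0.07996303,  0.08765239,  0.7322849 , -0.67058318])}
{'t': 0.1, 'qpos': array([ 1.09236675e+00,  3.13913485e-01,  4.51111276e-02,  1.30360522e+00,
       -3.48896674e-06,  1.43120770e+00]), 'qd': array([-3.06916747e-04, -1.03945272e-03,  2.36997920e-03,  6.07489997e-05,
       -1.85373746e-03, -1.19532576e-03]), 'tau': array([ 2.93112294e-03, -4.81723130e+01,  2.99245387e+01,  1.26998589e-02,
       -4.19190758e-05, -3.26645377e-08]), 'tool_pos': array([190.93836662, 541.93403247, 252.5123189 ]), 'eef_rot': array([ 1.68611092e-01,  9.85682327e-01, -7.67998147e-04, -2.43340881e-04]), 'force': array([ 0.07093208, -0.2899311 , -0.24113849]), 'moment': array([ 0.04012343,  0.00651889, -0.06307442]), 'grasp_force': 0.0, 'gripper_width': 85.22222777672474}
```

View pics/top0.png

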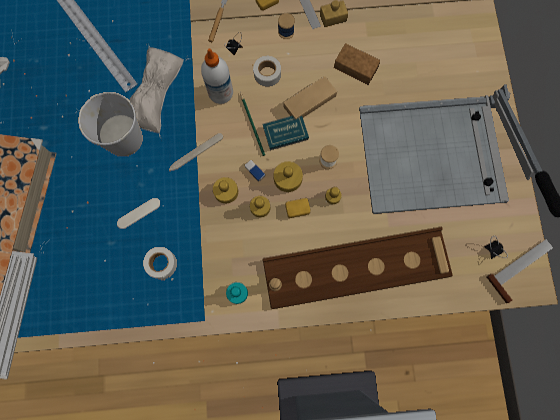

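View pics/scene0.png

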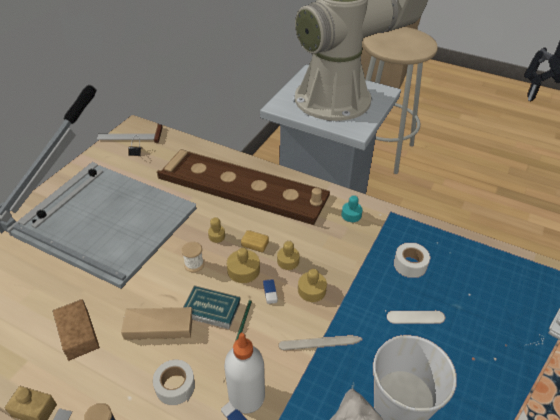

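The top view shows the peg at the rack's left end (275,284), with marks at (304,279), (340,273), (376,266) and (412,260). The weights are L (226,188), XL (288,176), M (260,206) and S (333,195), with wax (298,207), eraser (255,170) and spool (329,157) beside them. The scene view shows the same layout, and the turquoise decoy is at (352,208).

```bash
cat > h.py <<'E'
import numpy as np,cv2
from scipy.spatial.transform import Rotation as R
from station import sense,capture
def ray(c,p):
    d=np.array([(p[0]-c["cx"])/c["fx"],-(p[1]-c["cy"])/c["fy"],-1.])
    return np.array(c["position"]),R.from_quat(c["attitude"]).apply(d)
def onz(c,p,z):
    o,d=ray(c,p);return o+d*(z-o[2])/d[2]
def tri(c1,p1,c2,p2):
    (a,u),(b,v)=ray(c1,p1),ray(c2,p2)
    s=np.linalg.lstsq(np.c_[u,-v],b-a,rcond=None)[0]
    P,Q=a+u*s[0],b+v*s[1];return (P+Q)/2,np.linalg.norm(P-Q)
def blobs(mask,amin):
    n,l,st,ce=cv2.connectedComponentsWithStats(mask.astype(np.uint8))
    return [(ce[i].round(1),st[i]) for i in range(1,n) if st[i][4]>=amin]
def go(target,yaw=None):
    """shift in tool axes, cm, from measured pose to target TCP"""
    s=sense();r=R.from_quat(s["eef_rot"])
    print("tool shift cm",(r.inv().apply(np.array(target)-s["tool_pos"])/10).round(2))
    if yaw is not None: # desired closing-line direction (deg, mod 180), tool pointing down
        y=r.apply([0,1,0]);a=np.degrees(np.arctan2(y[1],y[0]));d=(yaw-a+90)%180-90
        print("closing dir",a.round(1),"turn z units (tool)",round(-d/8,2),"or",round((-d+180*np.sign(d))/8,2),'q6',s["qpos"][5].round(2))
E
python3 - <<'E'
from h import *
t=capture("top");s=capture("scene")
# rack marks
P={"m1":((304,279),(291,195)),"m2":((340,273),(259,186)),"m3":((376,266),(228,177)),"m4":((412,260),(198,169))}
for k,(a,b) in P.items():print(k,tri(t,a,s,b)[0].round(1),onz(t,a,14).round(1))
for n,c,(x0,y0,x1,y1) in(("t",t,(205,140,405,290)),("s",s,(180,180,380,330))):
    cv2.imwrite(f"pics/crop{n}.png",cv2.resize(c["pixels"][y0:y1,x0:x1],None,fx=4,fy=4,interpolation=cv2.INTER_CUBIC))
E
```

```text
m1 [439.8  85.8  12. ] [439.9  85.1  14. ]
m2 [446.3   5.9  10.8] [445.9   6.3  14. ]
m3 [454.5 -73.8  12.1] [454.2 -73.2  14. ]
m4 [ 461.2 -154.9    9.4] [ 460.3 -152.9   14. ]
```

View pics/cropt.png

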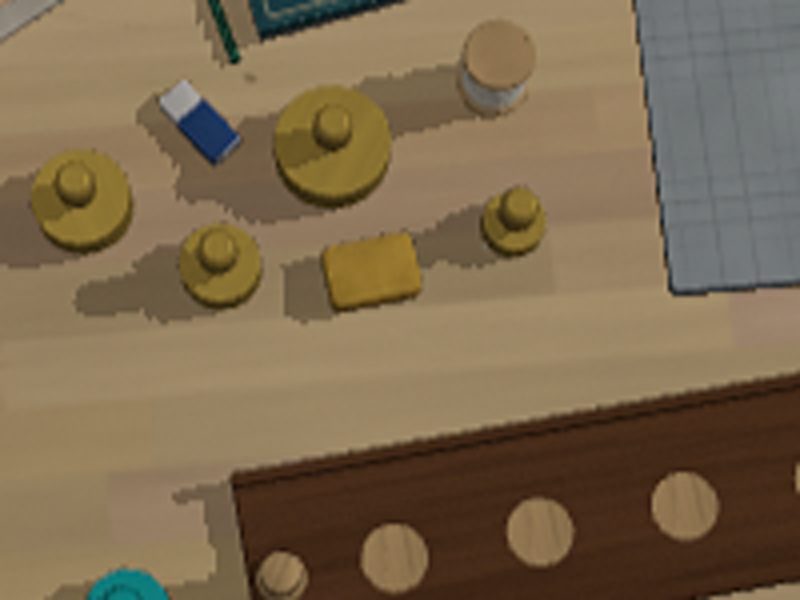

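View pics/crops.png

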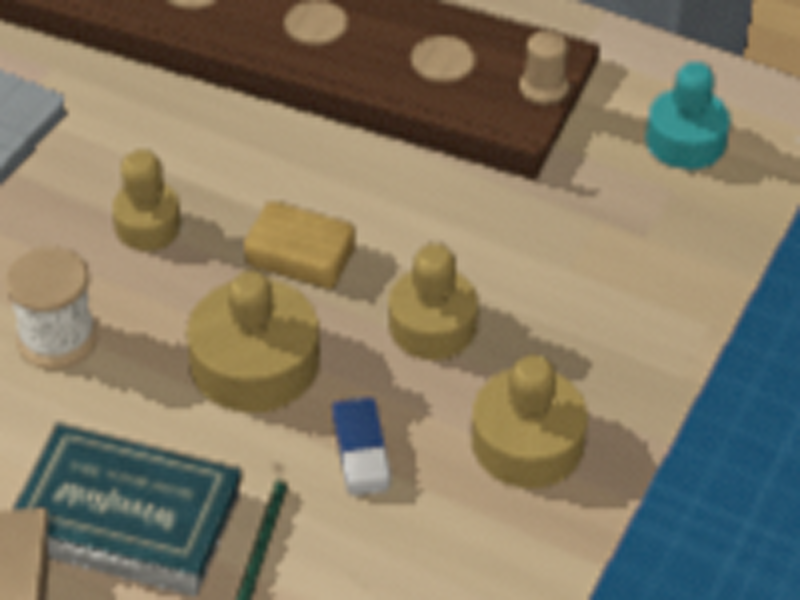

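The top crop shows the knobs at XL (332,128), L (76,182), M (218,248) and S (518,205). In the scene crop they are at XL (250,298), L (532,383), M (434,266) and S (143,176).

Run:
```python
from h import *
t=capture("top");s=capture("scene")
K={"XL":((332,128),(250,298)),"L":((76,182),(532,383)),"M":((218,248),(434,266)),"S":((518,205),(143,176))}
H={"XL":49,"L":46,"M":43,"S":40}
f=lambda p,o:((p[0]+.5)/4-.5+o[0],(p[1]+.5)/4-.5+o[1])
for k,(a,b) in K.items():
    a=f(a,(205,140));b=f(b,(180,180));P,e=tri(t,a,s,b);print(k,P.round(1),"gap",e.round(1),"top-only",onz(t,a,H[k]).round(1))
# marks: pale blobs round guesses
G={"m1":((304,279),(291,195)),"m2":((340,273),(259,186)),"m3":((376,266),(228,177)),"m4":((412,260),(198,169))}
def cen(c,p):
    x,y=p;w=14;v=c["pixels"][y-w:y+w,x-w:x+w].max(2);m=cv2.threshold(v,0,255,cv2.THRESH_OTSU)[1]
    b=min(blobs(m>0,20),key=lambda b:np.hypot(*(b[0]-w)));return b[0]+[x-w,y-w],b[1][4]
M=[]
for k,(a,b) in G.items():
    (a,n1),(b,n2)=cen(t,a),cen(s,b);P,e=tri(t,a,s,b);M.append(P);print(k,a,b,n1,n2,P.round(1),e.round(1),onz(t,a,14).round(1),onz(s,b,14).round(1))
print(np.diff(M,axis=0).round(1))
go([445,-10,250],0)
```

```text
XL [673.6  98.9  50.1] gap 2.1 top-only [673.5  99.8  49. ]
L [655.2 241.5  48.6] gap 0.6 top-only [655.9 242.   46. ]
M [611.3 167.1  48.3] gap 0.7 top-only [612.6 167.5  43. ]
S [622.7   2.1  42.3] gap 0.0 top-only [623.4   1.8  40. ]
m1 [303.1 279.1] [290.3 194.1] 223 141 [440.1  86.1  14.9] 2.0 [439.8  87.   14. ] [439.6  84.7  14. ]
m2 [339.5 272.6] [258.5 185.1] 217 134 [447.3   6.4  14.3] 2.0 [446.9   7.3  14. ] [447.2   5.2  14. ]
m3 [375.7 266.1] [227.9 176.4] 220 124 [454.4 -73.4  13.9] 1.7 [454.  -72.5  14. ] [454.7 -74.2  14. ]
m4 [411.6 259.6] [198.1 167.7] 213 121 [ 461.7 -153.2   14.4] 2.3 [ 461.2 -152.2   14. ] [ 461.5 -154.7   14. ]
[[  7.1 -79.8  -0.6]
 [  7.1 -79.7  -0.4]
 [  7.3 -79.8   0.5]]
tool shift cm [-42.3  -43.64   0.32]
closing dir 70.6 turn z units (tool) 8.82 or -13.68 q6 1.43
```

Run:
```python
from h import *
go([640,99,200],90)
```

```text
tool shift cm [-57.07 -26.87   5.31]
closing dir 70.6 turn z units (tool) -2.43 or 20.07 q6 1.43
```

```bash
python3 -m creep '[[-4.7,-2.2,0,0,0,0,-1],[-4.7,-2.2,0,0,0,0,-1],[-4.7,-2.2,0,0,0,0,-1],[-4.7,-2.2,0,0,0,0,-1],[-4.7,-2.2,0,0,0,0,-1]]' 60; python3 -m creep '[[-4.7,-2.2,0,0,0,0,0],[-4.7,-2.2,0,0,0,0,0],[-4.7,-2.2,0,0,0,0,0],[-4.7,-2.2,0,0,0,0,0],[-4.7,-2.2,0,0,0,0,0]]';python3 -m creep '[[-4.7,-2.2,2,0,0,0,0],[-4.7,-2.2,2,0,0,0,0],[0,0,0,0,0,0,0],[0,0,0,0,0,0,0]]'
python3 - <<'E'
from h import *
s=sense();print(s["qpos"].round(2))
w=capture("wrist");cv2.imwrite("pics/w1.png",w["pixels"]);print(w["position"],s["tool_pos"])
for n,p in dict(XL=(673.6,98.9,49),L=(655.2,241.5,46),M=(611.3,167.1,43),S=(622.7,2.1,40)).items():
    q=R.from_quat(w["attitude"]).inv().apply(np.array(p)-w["position"]);print(n,w["cx"]+w["fx"]*q[0]/-q[2],w["cy"]-w["fy"]*q[1]/-q[2])
go([673.6,98.9,150],90)
E
```

```text
t: 0.92
tool_pos: [377.2, 359.3, 253.4]
eef_rot: [0.169, 0.986, 0.0, 0.0]
force: [0.5, 0.6, 0.7]
gripper_width: 85.6
grasp_force: 0.0
t: 1.55
tool_pos: [562.4, 177.3, 253.4]
eef_rot: [0.169, 0.986, 0.0, 0.0]
force: [0.4, -0.5, 0.5]
gripper_width: 42.5
grasp_force: 0.0
t: 2.05
tool_pos: [634.9, 105.9, 213.0]
eef_rot: [0.169, 0.986, 0.0, -0.001]
force: [0.9, 0.3, -0.0]
gripper_width: 42.7
grasp_force: 0.0
[0.04 0.46 0.17 1.28 0.   0.38]
[556.93979709 133.62150227 333.67423835] [634.90646406 105.89672302 212.9965374 ]
XL 291.0101365837844 229.51244043779502
L 419.2911811735856 168.71801164643233
M 335.2135321267825 151.59288662434298
S 190.45493545887453 212.71942510724142
tool shift cm [-3.92  0.56  6.37]
closing dir 70.6 turn z units (tool) -2.42 or 20.08 q6 0.38
```

View pics/w1.png

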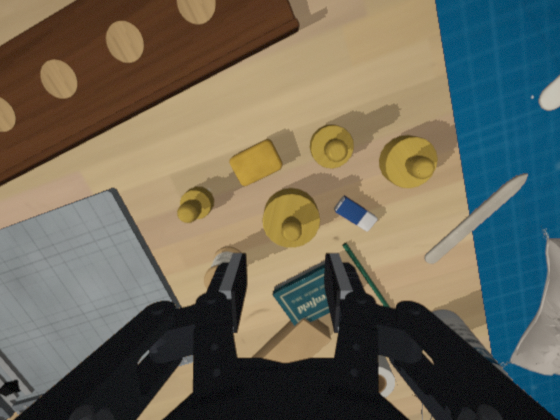

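In the wrist view the knobs are at XL (291,231), L (421,168), M (336,151) and S (189,212). Each is within 2 px of where the triangulated positions predict, so I can grasp XL directly.

```bash
python3 -m creep '[[-3.9,0.6,3,0,0,0,0],[0,0,5,0,0,0,0],[0,0,4.2,0,0,0,0],[0,0,2.6,0,0,0,0],[0,0,1,0,0,0,0]]' 60; python3 -m creep '[[0,0,0,0,0,0,0],[0,0,0,0,0,0,1],[0,0,0,0,0,0,1],[0,0,0,0,0,0,1],[0,0,0,0,0,0,1]]' 60
```

```text
t: 2.72
tool_pos: [672.6, 100.1, 54.5]
eef_rot: [0.168, 0.986, -0.0, -0.001]
force: [0.4, -0.3, -0.4]
gripper_width: 42.8
grasp_force: 0.0
t: 3.35
tool_pos: [675.1, 98.6, 57.6]
eef_rot: [0.169, 0.986, 0.0, 0.001]
force: [-2.3, -0.5, 6.2]
gripper_width: 19.9
grasp_force: 58.6
```

```bash
python3 -m creep '[[0,0,-1,0,0,0,1],[0,0,-3,0,0,0,1],[0,0,-4,0,0,0,1],[0,0,-2,0,0,0,1],[0,0,0,0,0,0,1]]'
python3 - <<'E'
from h import *
s=sense();print(s["force"],s["moment"])
w=capture("wrist");cv2.imwrite("pics/w2.png",w["pixels"][100:,140:480])
go([461.7,-153.2,150])
E
```

```text
t: 3.98
tool_pos: [675.0, 98.7, 156.9]
eef_rot: [0.169, 0.986, 0.0, 0.001]
force: [1.1, 0.7, -7.3]
gripper_width: 19.9
grasp_force: 59.4
[ 1.14429606  0.7073151  -7.27115201] [-0.03012681 -0.02616805 -0.01902355]
tool shift cm [ 11.66 -30.81   0.51]
```

View pics/w2.png

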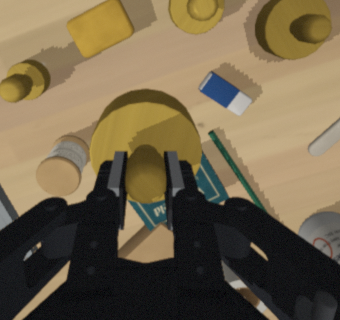

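XL hangs level between the pads, with the knob at about (147,175) in the crop.

```bash
python3 -m creep '[[1,-3,0,0,0,0,1],[2,-5,0,0,0,0,1],[2,-5.5,0,0,0,0,1],[2,-5.5,0,0,0,0,1],[2,-5.5,0,0,0,0,1]]'; python3 -m creep '[[1.6,-4,2,0,0,0,1],[0.9,-2,2,0,0,0,1],[0,0,1,0,0,0,1],[0,0,0,0,0,0,1],[0,0,0,0,0,0,1]]'
python3 - <<'E'
from h import *
print(sense()["qpos"].round(2))
go([462.3,-153.3,72])
E
```

```text
t: 4.65
tool_pos: [505.2, -103.2, 153.3]
eef_rot: [0.168, 0.986, 0.0, -0.002]
force: [0.3, -1.1, -6.9]
gripper_width: 19.7
grasp_force: 59.8
t: 5.28
tool_pos: [465.0, -150.4, 105.4]
eef_rot: [0.168, 0.986, 0.0, 0.0]
force: [0.8, 0.3, -7.4]
gripper_width: 19.6
grasp_force: 60.0
[-0.48  0.25 -0.43  0.9   0.   -0.14]
tool shift cm [ 0.16 -0.37  3.34]
```

```bash
python3 -m creep '[[0.2,-0.4,1.5,0,0,0,1],[0,0,1.2,0,0,0,1],[0,0,0.3,0,0,0,1],[0,0,0.2,0,0,0,1],[0,0,0.1,0,0,0,1]]'; python3 -m creep '[[0,0,0.1,0,0,0,1],[0,0,0,0,0,0,1]]'
```

```text
t: 5.9
tool_pos: [461.5, -154.0, 72.5]
eef_rot: [0.168, 0.986, -0.0, 0.0]
force: [-0.4, 0.6, -6.6]
gripper_width: 19.5
grasp_force: 59.9
t: 6.15
tool_pos: [461.3, -154.1, 71.6]
eef_rot: [0.169, 0.986, -0.0, 0.0]
force: [-1.0, -1.0, -5.6]
gripper_width: 19.8
grasp_force: 60.1
```

```bash
python3 -m creep '[[-0.1,0.1,0,0,0,0,1],[0,0,0.2,0,0,0,1],[0,0,0.1,0,0,0,1],[0,0,0,0,0,0,1]]'; python3 -m creep '[[0,0,0,0,0,0,0],[0,0,0,0,0,0,0],[0,0,0,0,0,0,0]]'; python3 -m creep '[[0,0,-1,0,0,0,0],[0,0,-3,0,0,0,0],[0,0,-6,0,0,0,0],[0,0,-2,0,0,0,0]]'
python3 - <<'E'
from h import *
s=sense();w=capture("wrist");t=capture("top");cv2.imwrite("pics/w3.png",np.hstack([w["pixels"],cv2.resize(t["pixels"][200:320,380:440],(240,420))]))
print(s["tool_pos"]);go([655.2,241.5,130])
for p in ((673.6,98.9,49),(461.7,-153.2,63)):
    q=R.from_quat(w["attitude"]).inv().apply(np.array(p)-w["position"]);print(w["cx"]+w["fx"]*q[0]/-q[2],w["cy"]-w["fy"]*q[1]/-q[2])
E
```

```text
t: 6.65
tool_pos: [462.1, -153.7, 71.4]
eef_rot: [0.169, 0.986, -0.001, 0.0]
force: [-11.4, 1.9, 24.3]
gripper_width: 19.7
grasp_force: 63.2
t: 7.02
tool_pos: [462.8, -153.4, 68.4]
eef_rot: [0.169, 0.986, 0.0, 0.0]
force: [0.0, 0.3, 0.6]
gripper_width: 42.6
grasp_force: 0.0
t: 7.52
tool_pos: [464.1, -154.2, 192.4]
eef_rot: [0.169, 0.986, -0.001, 0.003]
force: [-0.4, -0.1, -0.4]
gripper_width: 42.3
grasp_force: 0.0
[ 464.05540114 -154.16390906  192.40272255]
tool shift cm [-4.83 43.68  6.15]
570.4289112357444 299.6639344846992
285.3045677041339 201.4871012807383
```

View pics/w3.png

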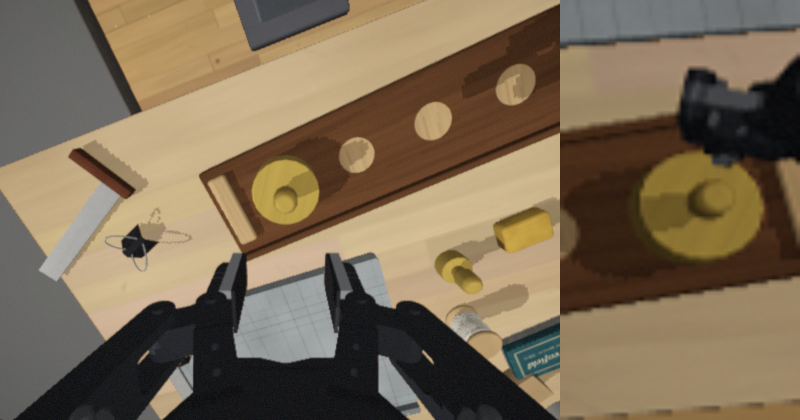

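XL stands upright on the end mark. Its knob is at (286,201), against (285,201) predicted. L is next.

```bash
python3 -m creep '[[-0.6,5.5,0,0,0,0,0],[-0.6,5.5,0,0,0,0,0],[-0.6,5.5,0,0,0,0,0],[-0.6,5.5,0,0,0,0,0],[-0.6,5.5,0,0,0,0,0]]' 60; python3 -m creep '[[-0.6,5.5,0,0,0,0,0],[-0.6,5.5,0,0,0,0,0],[-0.6,5.2,3,0,0,0,0],[0,0,3,0,0,0,0],[0,0,0,0,0,0,0]]'; python3 -c "
from h import *
go([655.2,241.5,53.5])"
```

```text
t: 8.25
tool_pos: [582.0, 97.8, 186.8]
eef_rot: [0.169, 0.986, -0.0, -0.001]
force: [1.2, -1.4, 0.1]
gripper_width: 42.5
grasp_force: 0.0
t: 8.88
tool_pos: [649.8, 242.9, 123.1]
eef_rot: [0.168, 0.986, -0.002, -0.004]
force: [-0.6, -0.4, 0.3]
gripper_width: 42.8
grasp_force: 0.0
tool shift cm [-0.61  0.08  6.96]
```

```bash
python3 -m creep '[[-0.6,0.1,2,0,0,0,0],[0,0,3,0,0,0,0],[0,0,1.5,0,0,0,0],[0,0,0.3,0,0,0,0],[0,0,0,0,0,0,0]]' 60; python3 -m creep '[[0,0,0,0,0,0,1],[0,0,0,0,0,0,1],[0,0,0,0,0,0,1],[0,0,0,0,0,0,1]]' 60
```

```text
t: 9.5
tool_pos: [659.4, 241.7, 61.2]
eef_rot: [0.169, 0.986, 0.0, 0.001]
force: [-0.4, 0.0, -0.6]
gripper_width: 42.7
grasp_force: 0.0
t: 10.0
tool_pos: [659.6, 241.7, 61.8]
eef_rot: [0.169, 0.986, 0.0, 0.001]
force: [-0.2, -2.4, 5.9]
gripper_width: 19.0
grasp_force: 58.8
```

The pose reading I used hadn't settled, so this grasp is 4 mm off and too high. I'll open, correct and re-grip.

```bash
python3 -m creep '[[0,0,0,0,0,0,0],[0,0,0,0,0,0,0],[0.4,-0.1,0.3,0,0,0,0],[0,0,0.4,0,0,0,0],[0,0,0,0,0,0,0]]' 60; python3 -c "
from h import *
go([655.2,241.5,54])
w=capture('wrist');cv2.imwrite('pics/w4.png',w['pixels'][100:,140:480])"
```

```text
t: 10.62
tool_pos: [654.2, 242.2, 52.5]
eef_rot: [0.169, 0.986, -0.0, -0.001]
force: [0.1, 0.9, -0.6]
gripper_width: 42.9
grasp_force: 0.0
tool shift cm [-0.12 -0.03 -0.15]
```

View pics/w4.png

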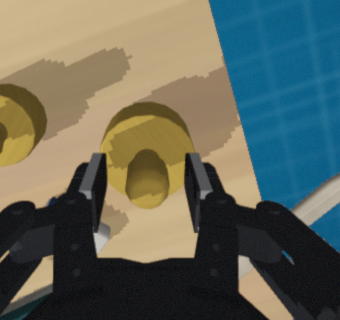

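L is upright with its knob at (148,180), centred between the open pads. I'll grip and lift.

```bash
python3 -m creep '[[-0.1,0,-0.1,0,0,0,0],[0,0,0,0,0,0,1],[0,0,0,0,0,0,1],[0,0,0,0,0,0,1],[0,0,0,0,0,0,1]]' 60; python3 -m creep '[[0,0,-1,0,0,0,1],[0,0,-3,0,0,0,1],[0,0,-4,0,0,0,1],[0,0,-3,0,0,0,1],[0,0,0,0,0,0,1]]';python3 -m creep '[[0,0,0,0,0,0,1],[0,0,0,0,0,0,1]]'; python3 -c "
from h import *
go([454.4,-73.4,130])"
```

```text
t: 11.3
tool_pos: [656.1, 242.2, 54.8]
eef_rot: [0.169, 0.986, 0.0, 0.001]
force: [0.6, 1.8, 2.8]
gripper_width: 19.2
grasp_force: 58.6
t: 11.92
tool_pos: [657.0, 242.0, 167.1]
eef_rot: [0.169, 0.986, 0.001, 0.002]
force: [1.1, 0.8, -3.5]
gripper_width: 19.3
grasp_force: 59.0
t: 12.18
tool_pos: [654.4, 241.5, 161.8]
eef_rot: [0.169, 0.986, -0.001, -0.002]
force: [-0.8, -0.6, -3.7]
gripper_width: 19.6
grasp_force: 59.0
tool shift cm [  8.38 -36.34   3.29]
```

```bash
python3 -m creep '[[0.6,-3,0,0,0,0,1],[1.2,-5,0,0,0,0,1],[1.2,-5.4,0,0,0,0,1],[1.2,-5.4,0,0,0,0,1],[1.2,-5.4,0,0,0,0,1]]'; python3 -m creep '[[1.2,-5.2,1,0,0,0,1],[1.2,-4.4,1.5,0,0,0,1],[0.6,-2.5,2,0,0,0,1],[0,0,1.5,0,0,0,1],[0,0,0,0,0,0,1]]';python3 -m creep '[[0,0,0,0,0,0,1],[0,0,0,0,0,0,1],[0,0,0,0,0,0,1]]'; python3 -c "
from h import *
go([454.9,-73.4,69])"
```

```text
t: 12.8
tool_pos: [522.4, 30.3, 163.0]
eef_rot: [0.168, 0.986, -0.0, -0.001]
force: [0.6, -1.8, -1.2]
gripper_width: 19.8
grasp_force: 59.2
t: 13.42
tool_pos: [453.9, -72.3, 102.5]
eef_rot: [0.169, 0.986, 0.0, -0.002]
force: [-0.1, 0.3, -2.7]
gripper_width: 19.7
grasp_force: 59.4
t: 13.8
tool_pos: [456.3, -72.4, 104.7]
eef_rot: [0.168, 0.986, -0.0, 0.0]
force: [-0.2, -0.1, -2.9]
gripper_width: 20.0
grasp_force: 59.4
tool shift cm [ 0.1  -0.14  3.57]
```

```bash
python3 -m creep '[[0.1,-0.1,1.5,0,0,0,1],[0,0,1.2,0,0,0,1],[0,0,0.5,0,0,0,1],[0,0,0.1,0,0,0,1],[0,0,0,0,0,0,1]]'; python3 -m creep '[[0,0,0.1,0,0,0,1],[0,0,0,0,0,0,1],[0,0,0,0,0,0,1]]'
```

```text
t: 14.42
tool_pos: [454.8, -73.2, 71.5]
eef_rot: [0.169, 0.986, 0.0, 0.0]
force: [0.8, 0.3, -2.6]
gripper_width: 19.4
grasp_force: 59.4
t: 14.8
tool_pos: [454.6, -73.2, 70.4]
eef_rot: [0.169, 0.986, 0.0, 0.0]
force: [0.6, 0.1, -3.2]
gripper_width: 19.6
grasp_force: 59.4
```

```bash
python3 -m creep '[[0,0,0.1,0,0,0,1],[0,0,0.1,0,0,0,1],[0,0,0,0,0,0,1]]'; python3 -m creep '[[0,0,0,0,0,0,0],[0,0,0,0,0,0,0],[0,0,0,0,0,0,0]]'; python3 -m creep '[[0,0,-1,0,0,0,0],[0,0,-3,0,0,0,0],[0,0,-5,0,0,0,0],[0,0,-2,0,0,0,0],[0,0,0,0,0,0,0]]';python3 -m creep '[[0,0,0,0,0,0,0],[0,0,0,0,0,0,0],[0,0,0,0,0,0,0]]'
python3 -c "
from h import *
go([611.3,167.1,50])"
```

```text
t: 15.18
tool_pos: [454.6, -73.1, 68.7]
eef_rot: [0.169, 0.986, 0.0, 0.0]
force: [-2.0, 1.2, 3.1]
gripper_width: 19.4
grasp_force: 60.0
t: 15.55
tool_pos: [454.7, -73.3, 68.3]
eef_rot: [0.169, 0.986, -0.0, 0.0]
force: [-0.6, -0.2, 0.2]
gripper_width: 43.0
grasp_force: 0.0
t: 16.18
tool_pos: [455.9, -73.7, 180.5]
eef_rot: [0.169, 0.986, -0.0, 0.002]
force: [0.6, -0.7, 0.2]
gripper_width: 43.1
grasp_force: 0.0
t: 16.55
tool_pos: [453.9, -73.0, 177.3]
eef_rot: [0.169, 0.986, 0.0, -0.001]
force: [-0.6, 0.3, 0.8]
gripper_width: 42.8
grasp_force: 0.0
tool shift cm [-6.89 27.87 12.72]
```

Next is M.

```bash
python3 -m creep '[[-0.9,4,0,0,0,0,0],[-1.2,5,0,0,0,0,0],[-1.2,5,0,0,0,0,0],[-1.2,5,0,0,0,0,0],[-1.2,5,0,0,0,0,0]]' 60; python3 -m creep '[[-1.2,3.9,2,0,0,0,0],[0,0,3.7,0,0,0,0],[0,0,2,0,0,0,0],[0,0,0,0,0,0,0],[0,0,0,0,0,0,0]]';python3 -m creep '[[0,0,0,0,0,0,0],[0,0,0,0,0,0,0]]'; python3 -c "
from h import *
go([611.3,167.1,50])"
```

```text
t: 17.18
tool_pos: [588.6, 135.7, 177.6]
eef_rot: [0.169, 0.986, -0.0, -0.0]
force: [0.7, -0.1, 0.6]
gripper_width: 42.7
grasp_force: 0.0
t: 17.8
tool_pos: [612.7, 167.0, 101.9]
eef_rot: [0.169, 0.986, 0.0, 0.0]
force: [-0.4, 0.2, 0.8]
gripper_width: 42.6
grasp_force: 0.0
t: 18.05
tool_pos: [613.0, 167.0, 102.5]
eef_rot: [0.169, 0.986, 0.0, 0.001]
force: [-0.1, 0.4, -0.6]
gripper_width: 42.9
grasp_force: 0.0
tool shift cm [ 0.17 -0.05  5.24]
```

```bash
python3 -m creep '[[0.1,0,2.2,0,0,0,0],[0,0,2.2,0,0,0,0],[0,0,0.7,0,0,0,0],[0,0,0,0,0,0,0],[0,0,0,0,0,0,0]]' 60; python3 -m creep '[[0,0,0,0,0,0,1],[0,0,0,0,0,0,1],[0,0,0,0,0,0,1],[0,0,0,0,0,0,1]]' 60; python3 -m creep '[[0,0,-1,0,0,0,1],[0,0,-3,0,0,0,1],[0,0,-4,0,0,0,1],[0,0,-3,0,0,0,1],[0,0,0,0,0,0,1]]';python3 -m creep '[[0,0,0,0,0,0,1],[0,0,0,0,0,0,1],[0,0,0,0,0,0,1]]'; python3 -c "
from h import *
go([447.5,6.4,130])
w=capture('wrist');cv2.imwrite('pics/w5.png',w['pixels'])"
```

```text
t: 18.68
tool_pos: [612.2, 167.5, 51.4]
eef_rot: [0.169, 0.986, 0.0, 0.001]
force: [-0.1, -0.1, -0.0]
gripper_width: 42.5
grasp_force: 0.0
t: 19.18
tool_pos: [612.0, 167.2, 51.3]
eef_rot: [0.169, 0.986, 0.0, 0.001]
force: [-2.0, -0.9, 5.8]
gripper_width: 19.7
grasp_force: 58.7
t: 19.8
tool_pos: [613.0, 167.8, 163.0]
eef_rot: [0.168, 0.986, 0.001, 0.002]
force: [0.6, -0.3, -2.8]
gripper_width: 19.5
grasp_force: 59.0
t: 20.18
tool_pos: [610.6, 167.3, 158.7]
eef_rot: [0.169, 0.986, -0.0, -0.001]
force: [-0.9, -0.7, -2.8]
gripper_width: 19.8
grasp_force: 58.9
tool shift cm [ 10.03 -20.59   2.92]
```

View pics/w5.png

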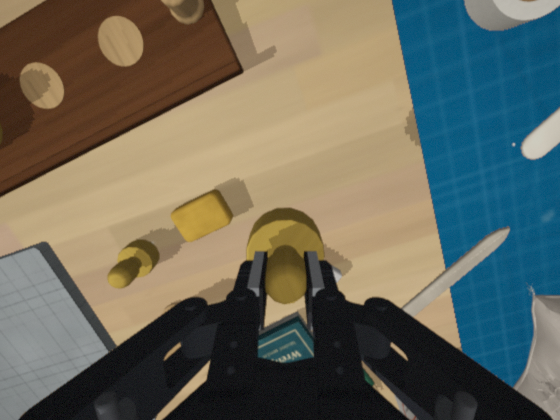

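M hangs level, with its knob at (287,275). S at (135,262) and the wax at (202,216) haven't moved.

```bash
python3 -m creep '[[1.5,-3,0,0,0,0,1],[2.4,-5,0,0,0,0,1],[2.5,-5,0,0,0,0,1],[2.2,-4.6,1,0,0,0,1],[1.4,-3,2,0,0,0,1]]'; python3 -m creep '[[0,0,2,0,0,0,1],[0,0,1,0,0,0,1],[0,0,0,0,0,0,1],[0,0,0,0,0,0,1],[0,0,0,0,0,0,1]]'; python3 -c "
from h import *
go([447.5,6.4,65.5])"
```

```text
t: 20.85
tool_pos: [447.4, 5.1, 130.5]
eef_rot: [0.169, 0.986, -0.0, 0.001]
force: [1.2, -0.7, -3.1]
gripper_width: 19.7
grasp_force: 59.3
t: 21.48
tool_pos: [449.4, 6.5, 100.9]
eef_rot: [0.168, 0.986, 0.0, 0.001]
force: [-1.1, -0.3, -2.2]
gripper_width: 19.7
grasp_force: 59.4
tool shift cm [ 0.18 -0.07  3.54]
```

```bash
python3 -m creep '[[0.2,0,1.5,0,0,0,1],[0,0,1.2,0,0,0,1],[0,0,0.5,0,0,0,1],[0,0,0.1,0,0,0,1],[0,0,0,0,0,0,1]]'; python3 -m creep '[[0,0,0.1,0,0,0,1],[0,0,0,0,0,0,1],[0,0,0,0,0,0,1]]'
```

```text
t: 22.1
tool_pos: [447.0, 6.9, 67.5]
eef_rot: [0.169, 0.986, 0.0, 0.0]
force: [0.2, -0.6, -2.9]
gripper_width: 19.5
grasp_force: 59.4
t: 22.48
tool_pos: [446.8, 7.0, 66.4]
eef_rot: [0.169, 0.986, 0.0, 0.0]
force: [0.1, 0.1, -2.1]
gripper_width: 19.5
grasp_force: 59.4
```

```bash
python3 -m creep '[[0,-0.05,0.1,0,0,0,1],[0,0,0.1,0,0,0,1],[0,0,0,0,0,0,1]]'; python3 -m creep '[[0,0,0,0,0,0,0],[0,0,0,0,0,0,0],[0,0,0,0,0,0,0]]'; python3 -m creep '[[0,0,-1,0,0,0,0],[0,0,-3,0,0,0,0],[0,0,-5,0,0,0,0],[0,0,-2,0,0,0,0],[0,0,0,0,0,0,0]]';python3 -m creep '[[0,0,0,0,0,0,0],[0,0,0,0,0,0,0],[0,0,0,0,0,0,0]]'
python3 -c "
from h import *
go([622.9,2.0,47])"
```

```text
t: 22.85
tool_pos: [446.8, 6.3, 65.3]
eef_rot: [0.169, 0.986, -0.0, 0.0]
force: [-2.8, -0.1, 7.6]
gripper_width: 20.1
grasp_force: 60.4
t: 23.22
tool_pos: [446.6, 6.5, 64.2]
eef_rot: [0.169, 0.986, 0.0, 0.0]
force: [-0.4, -0.1, -0.0]
gripper_width: 42.5
grasp_force: 0.0
t: 23.85
tool_pos: [448.0, 6.3, 176.4]
eef_rot: [0.169, 0.986, 0.0, 0.002]
force: [-0.6, -0.5, 0.1]
gripper_width: 42.8
grasp_force: 0.0
t: 24.22
tool_pos: [445.9, 6.6, 173.3]
eef_rot: [0.169, 0.986, 0.0, -0.001]
force: [-0.9, 0.8, 0.7]
gripper_width: 42.3
grasp_force: 0.0
tool shift cm [-16.87   5.45  12.6 ]
```

```bash
python3 -m creep '[[-3.4,1.1,0,0,0,0,0],[-4.5,1.5,0,0,0,0,0],[-4.5,1.5,0,0,0,0,0],[-4.5,1.4,2,0,0,0,0],[0,0,3.6,0,0,0,0]]' 60; python3 -m creep '[[0,0,2,0,0,0,0],[0,0,0,0,0,0,0],[0,0,0,0,0,0,0],[0,0,0,0,0,0,0]]'; python3 -c "
from h import *
go([623,2.0,47.5])"
```

```text
t: 24.85
tool_pos: [628.8, 1.7, 117.7]
eef_rot: [0.169, 0.986, 0.0, 0.002]
force: [-0.7, 0.7, 1.0]
gripper_width: 42.9
grasp_force: 0.0
t: 25.35
tool_pos: [625.1, 2.1, 99.7]
eef_rot: [0.169, 0.986, 0.0, 0.001]
force: [-0.4, 0.8, -0.5]
gripper_width: 43.0
grasp_force: 0.0
tool shift cm [ 0.2  -0.08  5.22]
```

```bash
python3 -m creep '[[0.2,-0.05,2.2,0,0,0,0],[0,0,2.2,0,0,0,0],[0,0,0.7,0,0,0,0],[0,0,0,0,0,0,0],[0,0,0,0,0,0,0]]' 60; python3 -m creep '[[0,0,0,0,0,0,1],[0,0,0,0,0,0,1],[0,0,0,0,0,0,1],[0,0,0,0,0,0,1]]' 60; python3 -m creep '[[0,0,-1,0,0,0,1],[0,0,-3,0,0,0,1],[0,0,-4,0,0,0,1],[0,0,-3,0,0,0,1],[0,0,0,0,0,0,1]]';python3 -m creep '[[0,0,0,0,0,0,1],[0,0,0,0,0,0,1],[0,0,0,0,0,0,1]]'; python3 -c "
from h import *
go([440.1,86.1,130])
w=capture('wrist');cv2.imwrite('pics/w6.png',w['pixels'])"
```

```text
t: 25.98
tool_pos: [623.1, 2.3, 48.5]
eef_rot: [0.169, 0.986, 0.0, 0.001]
force: [-0.0, 0.2, 0.1]
gripper_width: 42.7
grasp_force: 0.0
t: 26.48
tool_pos: [622.9, 2.2, 48.3]
eef_rot: [0.169, 0.986, -0.0, 0.001]
force: [-0.7, -0.7, 5.1]
gripper_width: 19.5
grasp_force: 58.7
t: 27.1
tool_pos: [623.8, 2.3, 160.2]
eef_rot: [0.169, 0.986, 0.0, 0.003]
force: [0.9, -0.8, -1.8]
gripper_width: 19.8
grasp_force: 58.9
t: 27.48
tool_pos: [621.4, 2.5, 155.9]
eef_rot: [0.169, 0.986, 0.0, -0.001]
force: [0.1, 0.2, -0.9]
gripper_width: 19.5
grasp_force: 58.9
tool shift cm [19.87  1.86  2.63]
```

View pics/w6.png

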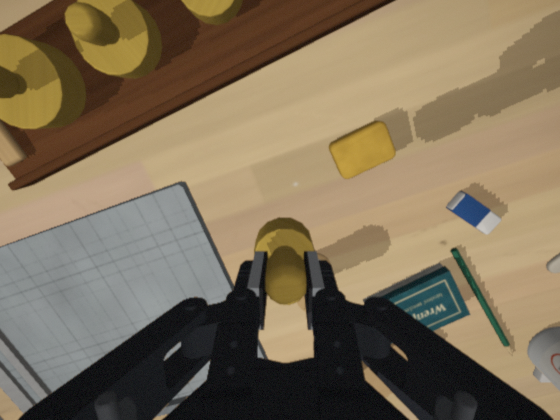

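S hangs level, with its knob at (287,275). I'll carry it to the mark next to the peg.

```bash
python3 -m creep '[[3,0.3,0,0,0,0,1],[4.8,0.5,0,0,0,0,1],[4.8,0.5,0,0,0,0,1],[4.3,0.4,1,0,0,0,1],[3,0.2,2,0,0,0,1]]'; python3 -m creep '[[0,0,2,0,0,0,1],[0,0,1,0,0,0,1],[0,0,0,0,0,0,1],[0,0,0,0,0,0,1],[0,0,0,0,0,0,1]]'; python3 -c "
from h import *
go([440.3,86.1,62.3])"
```

```text
t: 28.15
tool_pos: [439.5, 87.2, 127.4]
eef_rot: [0.168, 0.986, 0.0, 0.001]
force: [-0.5, -0.8, -2.9]
gripper_width: 19.8
grasp_force: 58.9
t: 28.78
tool_pos: [441.6, 86.3, 97.9]
eef_rot: [0.169, 0.986, 0.0, 0.001]
force: [-0.1, 0.2, -1.1]
gripper_width: 19.6
grasp_force: 58.8
tool shift cm [ 0.12 -0.07  3.56]
```

```bash
python3 -m creep '[[0.1,-0.05,1.5,0,0,0,1],[0,0,1.2,0,0,0,1],[0,0,0.5,0,0,0,1],[0,0,0.1,0,0,0,1],[0,0,0,0,0,0,1]]'; python3 -m creep '[[0,0,0.1,0,0,0,1],[0,0,0.1,0,0,0,1],[0,0,0,0,0,0,1],[0,0,0,0,0,0,1]]'
```

```text
t: 29.4
tool_pos: [440.0, 86.3, 64.5]
eef_rot: [0.169, 0.986, 0.0, 0.0]
force: [0.0, -0.1, -0.4]
gripper_width: 19.9
grasp_force: 58.9
t: 29.9
tool_pos: [439.9, 86.3, 62.4]
eef_rot: [0.169, 0.986, 0.0, 0.0]
force: [-1.0, -0.5, -1.5]
gripper_width: 19.7
grasp_force: 58.9
```

```bash
python3 -m creep '[[0,0,0.1,0,0,0,1],[0,0,0,0,0,0,1],[0,0,0,0,0,0,1]]'; python3 -m creep '[[0,0,0,0,0,0,0],[0,0,0,0,0,0,0],[0,0,0,0,0,0,0]]'; python3 -m creep '[[0,0,-1,0,0,0,0],[0,0,-3,0,0,0,0],[0,0,-5,0,0,0,0],[-5,0,-2,0,0,0,0],[-5,0,-2,0,0,0,0]]';python3 -m creep '[[-5,2,0,0,0,0,0],[-5,2,0,0,0,0,0],[0,0,0,0,0,0,0],[0,0,0,0,0,0,0]]'
python3 - <<'E'
from h import *
t=capture("top");s=capture("scene");w=capture("wrist")
a=cv2.resize(t["pixels"][220:310,250:450],(800,360),interpolation=cv2.INTER_CUBIC);b=cv2.resize(s["pixels"][130:230,150:350],(480,240),interpolation=cv2.INTER_CUBIC);c=cv2.resize(w["pixels"],(320,240))
cv2.imwrite("pics/f.png",np.vstack([a,np.hstack([b,c])]))
M=[(440.1,86.1),(447.3,6.4),(454.4,-73.4),(461.7,-153.2)]
h=[20,23,26,29]
for m,z in zip(M,h): # predicted disc-top centre in zoomed top crop
    o=[]
    for zz in (14+z,14+z+20):
        q=R.from_quat(t["attitude"]).inv().apply(np.array([*m,zz])-t["position"]);p=(t["cx"]+t["fx"]*q[0]/-q[2],t["cy"]-t["fy"]*q[1]/-q[2])
        o.append((round((p[0]+.5-250)*4),round((p[1]+.5-220)*4)))
    print(o)
E
```

```text
t: 30.28
tool_pos: [440.1, 86.2, 62.2]
eef_rot: [0.169, 0.986, -0.0, 0.001]
force: [-1.2, -0.6, 7.2]
gripper_width: 19.5
grasp_force: 59.6
t: 30.65
tool_pos: [439.6, 86.3, 61.2]
eef_rot: [0.169, 0.986, 0.0, -0.0]
force: [0.4, 0.2, -0.3]
gripper_width: 42.5
grasp_force: 0.0
t: 31.28
tool_pos: [535.3, 53.0, 193.7]
eef_rot: [0.168, 0.986, 0.0, 0.001]
force: [0.6, 0.1, 0.5]
gripper_width: 42.9
grasp_force: 0.0
t: 31.78
tool_pos: [640.8, 57.6, 190.9]
eef_rot: [0.169, 0.986, -0.0, -0.001]
force: [-0.7, 0.7, 0.5]
gripper_width: 42.4
grasp_force: 0.0
[(217, 234), (219, 230)]
[(366, 206), (370, 202)]
[(515, 179), (522, 174)]
[(664, 151), (673, 146)]
```

View pics/f.png

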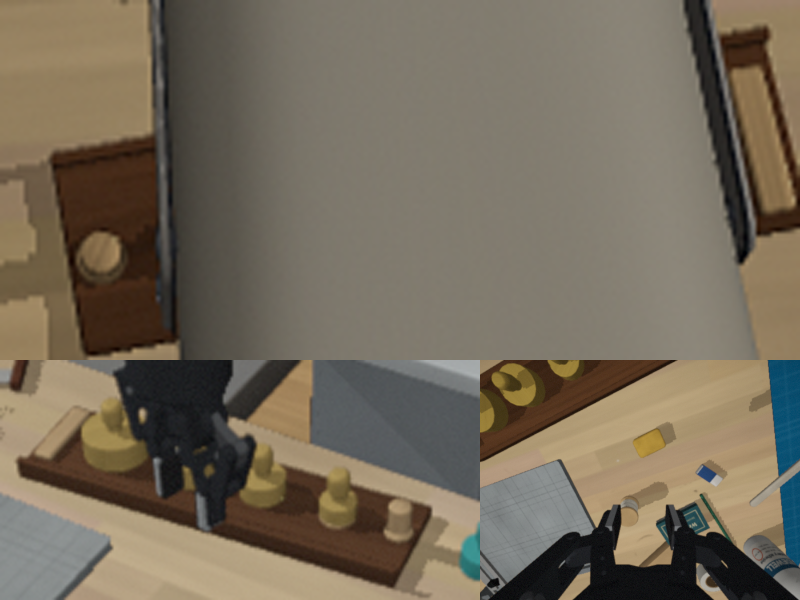

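The arm blocks the top view. In the scene view the weights are upright and in order, with L behind the fingers. I'll move aside for one clear look.

```bash
python3 -m creep '[[0,5.5,-1,0,0,0,0],[0,5.5,-1,0,0,0,0],[0,5.5,-1,0,0,0,0],[0,5.5,-1,0,0,0,0],[0,5.5,0,0,0,0,0]]';python3 -m creep '[[0,5.5,0,0,0,0,0],[0,5.5,0,0,0,0,0],[0,5.5,0,0,0,0,0],[0,0,0,0,0,0,0],[0,0,0,0,0,0,0]]'
python3 - <<'E'
from h import *
t=capture("top")
a=cv2.resize(t["pixels"][130:310,210:450],(800,600),interpolation=cv2.INTER_CUBIC)
cv2.imwrite("pics/g.png",a)
M=[(440.1,86.1),(447.3,6.4),(454.4,-73.4),(461.7,-153.2)]
for m,z in zip(M,[20,23,26,29]):
    o=[]
    for zz in (14+z,14+z+20):
        q=R.from_quat(t["attitude"]).inv().apply(np.array([*m,zz])-t["position"]);p=(t["cx"]+t["fx"]*q[0]/-q[2],t["cy"]-t["fy"]*q[1]/-q[2])
        o.append((round((p[0]+.5-210)*10/3),round((p[1]+.5-130)*10/3)))
    print(o)
hsv=cv2.cvtColor(t["pixels"],cv2.COLOR_BGR2HSV);m=cv2.inRange(hsv,(20,130,50),(35,255,255))
for c,s in blobs(m>0,60):print(c,s, onz(t,c,30).round(0))
E
```

```text
t: 32.55
tool_pos: [733.0, 318.5, 234.8]
eef_rot: [0.169, 0.986, 0.001, 0.002]
force: [1.6, -0.5, 0.4]
gripper_width: 42.6
grasp_force: 0.0
t: 33.17
tool_pos: [746.2, 437.1, 213.8]
eef_rot: [0.168, 0.985, 0.016, 0.022]
force: [0.3, -0.1, 0.5]
gripper_width: 42.7
grasp_force: 0.0
[(315, 495), (316, 491)]
[(438, 472), (442, 468)]
[(562, 449), (568, 445)]
[(686, 426), (694, 421)]
[266.5   3. ] [256   0  23  10 132] [1115.  112.   30.]
[334.3  11. ] [321   1  27  22 323] [1078.  -50.   30.]
[297.6 207.5] [285 198  25  20 362] [595.  85.  30.]
[414.6 258.5] [400 243  31  32 744] [ 461. -155.   30.]
[376.9 265.4] [363 253  27  26 533] [453. -72.  30.]
[340.3 272.6] [330 262  22  22 368] [445.   7.  30.]
[303.5 279.1] [296 271  16  17 222] [438.  87.  30.]
```

View pics/g.png

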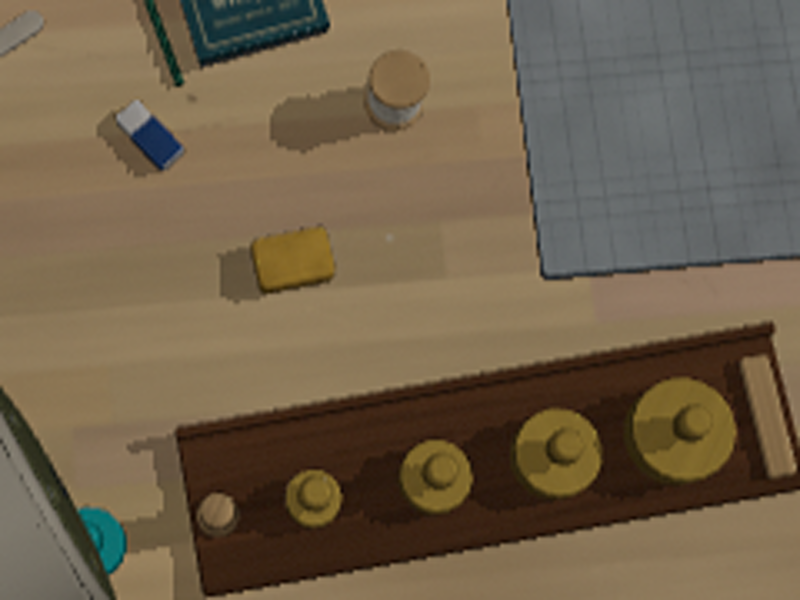

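The last view shows all four weights upright and in order on the marks: disc centres (314,497), (437,475), (558,452) and (685,428), each within about 2–3 mm of its mark. The eraser, wax and spool haven't moved.

```bash
python3 -c "
from station import sign_off
print(sign_off())"
```

```text
the job is handed in; nothing more can be done
None
```

The four weights stand upright on the rack in size order, smallest next to the peg, each within about 2–3 mm of its mark's centre, and I handed the job in at about 33 s; the spool, wax and eraser hadn't moved, and the tape was never approached but is not in the last picture.

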